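# Load the leaning coupling dispenser and ram the stack home

## Task

Load the leaning clear tube of the dispenser: drop in the long coupling first and then the short one on top of it, and push both down with the packing rod until the braked follower under them is pressed firmly against the bottom of the tube. Then stand the packing rod upright in its dish again. Leave the other things on the bench where they are.

Things in the scene. Friction and masses are not known exactly. Their poses are not given: they have to be found in the camera images.
- tube_mouth (a point): Centre of the rim of the dispenser's fixed clear tube, 0.21 m up. The tube leans 30 degrees from vertical, mouth towards the robot: z runs out of the tube along its axis, y is level. Bore 46 mm, flared to 58 mm over the last 14 mm; 54 mm outside, 66 mm at the rim. Steel side plates stand 12 mm beside it lower down, base plate 210 x 130 mm; the space above the mouth is free.
- follower (a joint): Travel (m) of the black disc (follower, 42 mm across) inside the tube: its upper face lies 0.120 + this value below the rim along the axis. Starts at 0 to 0.02; rigid stop at 0.065 (bottom). A brake holds it where it is left, under the couplings' weight too; about 6 N moves it (plus 3 N at 0.05 m/s). Couplings let go in the mouth slide down onto it.
- long_coupling_mid (a point): Centre (half-way up) of the long coupling: a plain closed grey plastic cylinder, diameter 40 mm, 80 mm long, about 0.12 kg, standing upright on the bench; z along its axis. Goes in first.
- short_coupling_mid (a point): Centre (half-way up) of the short coupling: the same grey cylinder, diameter 40 mm, but 60 mm long, about 0.09 kg, standing upright on the bench; z along its axis. Goes in second: its upper end then lies between 20 mm proud of the rim and 20 mm inside it (its slide may nudge the follower down a little), and 45 mm inside once the follower is at the bottom.
- rod_mid (a point): Middle (half-way up) of the packing rod, 140 mm long, about 0.28 kg, standing upright in its dish; z points up to its handle. A flat steel foot, 36 mm across and 18 mm high, at the lower end; a 16 mm steel shank; a round wooden handle 30 mm across over the top 60 mm (from 10 to 70 mm above this point).
- dish_floor (a point): Centre of the inner floor of the packing rod's dish: a round black rubber dish fixed to the bench, 84 mm across, 16 mm high, inner diameter 72 mm at the floor; the floor is 5 mm above the bench.
- wide_coupling_mid (a point): Bystander: centre of a wider grey coupling, diameter 60 mm, 70 mm long, standing among the others; it does not fit the tube. Leave it.
- carton: Bystander: loose cardboard carton 90 x 70 x 60 mm, origin under its centre. Leave it.
- tape_roll: Bystander: loose white ring-shaped roll, diameter 90 mm, 30 mm high, origin under its centre. Leave it.
- driver: Bystander: loose screwdriver lying on the bench. Leave it.
- elbow: Bystander: loose grey pipe elbow, legs 60 mm, 36 mm high, origin under its corner. Leave it.
- jar: Bystander: loose jar, diameter 60 mm, 80 mm high, origin under its centre. Leave it.
Not all that is in view belongs to the job. What is shaped like the part that bears rod_mid but blue is not meant. What is shaped like the part that bears long_coupling_mid but turquoise is not meant.

How it is judged (in metres and radians):
On the way, in this order (a step that is already met when the one before it is completed fails the run):
1. the long coupling lies down inside the tube, let go (z of long_coupling_mid in the frame of tube_mouth between -0.16 and -0.05 m and distance between long_coupling_mid and tube_mouth below 0.16 m and angle between the z axis of long_coupling_mid and the z axis of tube_mouth, either way round below 0.2 rad and contact force between long_coupling and the fingers below 0.1 N), for 0.1 s.
2. the short coupling stands in the tube on the long one, let go (distance between short_coupling_mid and long_coupling_mid below 0.077 m and z of short_coupling_mid in the frame of tube_mouth below 0 m and angle between the z axis of short_coupling_mid and the z axis of tube_mouth, either way round below 0.25 rad and contact force between short_coupling and the fingers below 0.1 N), for 0.1 s.
3. the rod, on top of the short coupling, presses the follower against the bottom with more than 8 N (value of joint follower above 0.063 m and contact force between rod and short_coupling above 8 N), for 0.1 s.
At the end, for the whole second after the job is handed in: The follower is within 3 mm of the bottom stop, the long coupling lies on it and the short one on the long one inside the tube (each within 6 mm), and the packing rod stands upright (within 5 degrees) on the floor of its dish, at rest and let go (value of joint follower above 0.062 m and distance between long_coupling_mid and tube_mouth between 0.139 and 0.151 m and z of long_coupling_mid in the frame of tube_mouth below -0.139 m and z of short_coupling_mid in the frame of tube_mouth below -0.069 m and distance between short_coupling_mid and tube_mouth below 0.081 m and horizontal distance between rod_mid and dish_floor below 0.024 m and angle between rod_mid's own z axis and vertical below 0.09 rad and height (world z) of rod_mid below 0.079 m and linear speed of each of rod, short_coupling below 0.02 m/s); the robot touches nothing.
It fails at once if a bystander (wide coupling, carton, roll, screwdriver, elbow, jar) is moved by more than 30 mm (distance of any of wide_coupling_mid, carton, tape_roll, driver, elbow, jar from where it was at the start of the episode above 0.03 m).
It also fails if it takes over 72 s, if anything falls off the work surface, if the arm or the gripper's body presses on something with over 40 N, if the wrist force passes 120 N, or if a joint passes its speed limit or range.

## Robot

A 7-joint arm with a two-finger parallel gripper is mounted at the origin on the work surface. World frame = base frame: x ahead of the robot, y to its left, z up, the work surface at z = 0. Lengths are in m, angles in degrees, forces in N, time in s.
With the tool pointing down it reaches from about 0.425 to 0.875 m from the base axis. Payload 4.7 kg.
Tool frame: the origin (TCP) lies on the front face of the gripper's body, between the roots of the fingers; the fingertips stand 70 mm ahead of it and the grasp point (between the pads) lies 51 mm ahead of it; z points along the fingers, y is the direction in which the jaws open and shut (so a half turn about z gives the same grasp; the last joint's range is limited). The gripper opens to 87 mm and grips with 3 to 60 N. Pads are 19 mm wide; open, the fingers measure 117 mm over their backs; the gripper's body (75 mm by 190 mm) begins 51 mm behind the grasp point.
Start: joints at [75.579, 18.392, -4.016, 83.108, 1.295, 78.541, -3.26], TCP at [0.171, -0.627, 0.292] pointing down, gripper open.
Joint ranges: [-163.93, 163.93], [-17.29, 119.83], [-79.2, 71.16], [3.27, 140.29], [-89.18, 269.18], [5.43, 117.66], [-154.24, 154.24]. Speed limits (degrees/s): [147.25, 147.25, 180, 180, 180, 180, 180].

## Interface

Orientations are given as [roll, pitch, yaw] about the fixed x, y, z axes, in that order (R = Rz(yaw) Ry(pitch) Rx(roll)).
In Python, from cell import env gives the robot as it stands.
- The arm moves only by the tool drive_tool, never from a script. Its argument "commands" is a list of rows, each a list of 7 numbers: the shift along the tool's x, y, z in cm, then the turn, a rotation vector about the tool's x, y, z in degrees, then the opening, from 0 (shut) to 1 (fully open). In form: [[tx, ty, tz, rx, ry, rz, hand], ...]. A call has 1 to 20 rows; each row shifts and turns the commanded pose from where the row before left it, along the tool's axes as they then stand; what a row does not reach is not made up. A row lasts 1/12 s, in which the tool goes at most 41.7 mm and 7.16 degrees, less where a joint would pass 70% of its speed; a pose out of reach is approached as far as the arm can. A call is refused whole if a number of a shift passes 4.17 or a number of a turn 7.16, either way. A call with a gripper value outside its range is refused whole. The fingers move at their own pace and stop on an object; "force" is the grip in N (left out, the last holds). Time passes only in rows, so rows that do not move let the fingers close. It gives the time, the measured TCP pose, the force and the opening at its end, in the units of the state.
- env.get_obs(): the state, without advancing time (a new reading comes with each control period).
- env.read_camera(name): name is "side" or "top"; returns a dict with "img" (384x512x3 uint8, blue, green, red), "mtx" (3x3 intrinsics, pixels), "pose" (4x4, takes a point from camera to world coordinates). Camera axes: x right, y down, z forward; pixel columns grow to the right and rows downward; lengths in m; the calibration is good to about 2 mm. A picture is of the moment at which its call begins. There is no depth.
- env.sign_off(): hands the job in, once; it reports no verdict.
The state is a dict: "time_s": time; "qpos": joint angles; "joint_velocities": joint speeds; "effort": joint torques, N m; "tool_pos": TCP position; "tool_rot": TCP orientation; "force": force on the tool from outside, world axes, zero at the start; "wrist_torque": the same for the moment, N m; "grip_width": finger opening in m.
Only numpy, scipy, OpenCV 4.12 (cv2) and the standard library are available. Lean on these libraries where they do the work, as an engineer would, in place of code of your own. Each camera call takes 0.05 s, during which the arm holds its last target.

## Working session

There is one attempt and no reset: what is moved stays moved. The work goes in short steps, Python scripts to look and compute and a tool call to move; the robot and the scene stay as the last step left them, time stands still between calls to the robot, and variables do not carry over. Pictures are saved under pics/ and viewed, and the job is handed in when it is done.

Besides the shell and the picture viewer there is one more tool, called after "Call:" as a command line: name --pt "numbers of a row" for each row, then --argument value for the rest. drive_tool: Moves the arm, as the interface text tells. Its arguments: {"type":"object","properties":{"commands":{"type":"array"},"force":{"type":"number"}},"required":["commands"]}

```bash
ls; mkdir -p pics; python3 - <<'E'
from cell import env
import cv2
print(env.get_obs())
for n in("side","top"):
    r=env.read_camera(n);cv2.imwrite(f"pics/{n}0.png",r["img"]);print(n,r["mtx"],r["pose"])
E
```

```text
pics
{'time_s': 0.0, 'qpos': array([75.58010271, 18.4383386 , -4.01448167, 83.17552295,  1.29713242,
       78.54028054, -3.25973767]), 'joint_velocities': array([-0.03516023,  0.1265914 ,  0.00334011,  0.00044939,  0.03110447,
        0.05838725, -0.06909786]), 'effort': array([ 7.89713722e-04, -4.91278625e+01, -4.04016897e-01, -3.12519658e+01,
       -6.39937911e-02,  4.36598877e-02,  1.49730708e-04]), 'tool_pos': array([ 0.17055219, -0.62678751,  0.29116399]), 'tool_rot': array([-1.79891216e+02,  8.19439234e-03,  1.52293602e+01]), 'force': array([-0.42499716, -0.05668374, -0.94043024]), 'wrist_torque': array([-0.03074179, -0.03027483, -0.01841028]), 'grip_width': 0.08703456092289798}
side [[398.8970131    0.         252.22526466]
 [  0.         398.8970131  189.29157046]
 [  0.           0.           1.        ]] [[-0.98454109 -0.07369625  0.15889528  0.35595513]
 [-0.17446789  0.49282962 -0.85245523  0.86551427]
 [-0.01548554 -0.86699932 -0.49806864  0.65898396]
 [ 0.          0.          0.          1.        ]]
top [[429.72143916   0.         259.66319169]
 [  0.         429.72143916 194.49735518]
 [  0.           0.           1.        ]] [[-0.00747228 -0.98628565  0.1648781   0.33997987]
 [-0.9998483   0.00996333  0.01428657 -0.05149199]
 [-0.01573337 -0.16474634 -0.98621048  1.23789271]
 [ 0.          0.          0.          1.        ]]
```

View pics/side0.png

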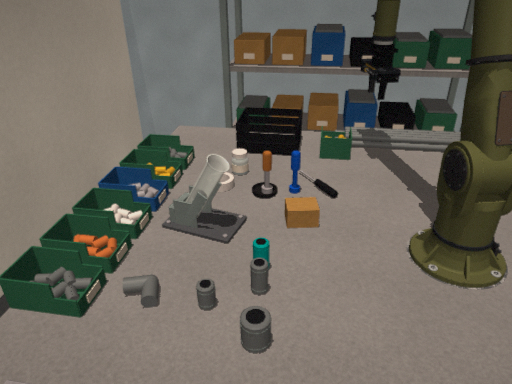

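View pics/top0.png

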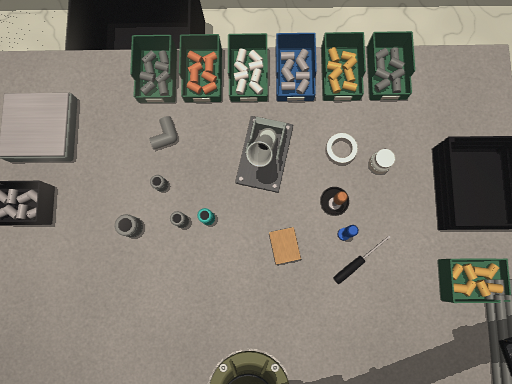

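Candidates, with pixels as side / top:
- Long coupling: grey (259,276) / (179,219). The turquoise lookalike is at (261,253) / (206,216).
- Short coupling: grey (206,294) / (159,183).
- Wide coupling, a bystander: (256,329) / (128,225).
- Rod: brown handle (266,172) / (336,200). The blue lookalike is at (295,170) / (347,233).

Next I'll check these in close crops.

```bash
python3 - <<'E'
import cv2,numpy as np
s=cv2.imread("pics/side0.png");t=cv2.imread("pics/top0.png")
a=cv2.resize(s[225:355,150:310],None,fx=4.5,fy=4.5,interpolation=cv2.INTER_CUBIC)
cv2.imwrite("pics/c1.png",a)
a=cv2.resize(s[140:245,155:315],None,fx=5,fy=5,interpolation=cv2.INTER_CUBIC)
cv2.imwrite("pics/c2.png",a)
a=cv2.resize(t[105:245,105:225],None,fx=4,fy=4,interpolation=cv2.INTER_CUBIC);b=cv2.resize(t[105:245,230:310],None,fx=4,fy=4,interpolation=cv2.INTER_CUBIC)
cv2.imwrite("pics/c3.png",np.hstack([a,b]))
a=cv2.resize(t[130:290,300:400],None,fx=3.7,fy=3.7,interpolation=cv2.INTER_CUBIC)
cv2.imwrite("pics/c4.png",a)
E
```

```text
(no output)
```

View pics/c1.png

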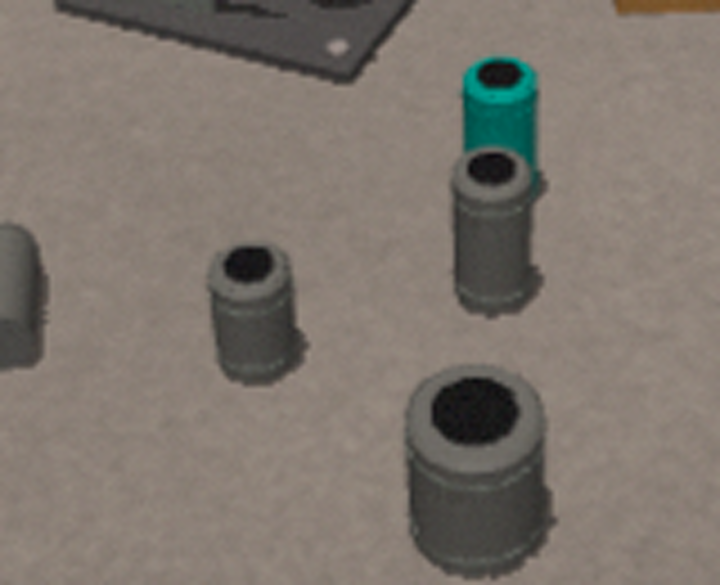

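View pics/c2.png

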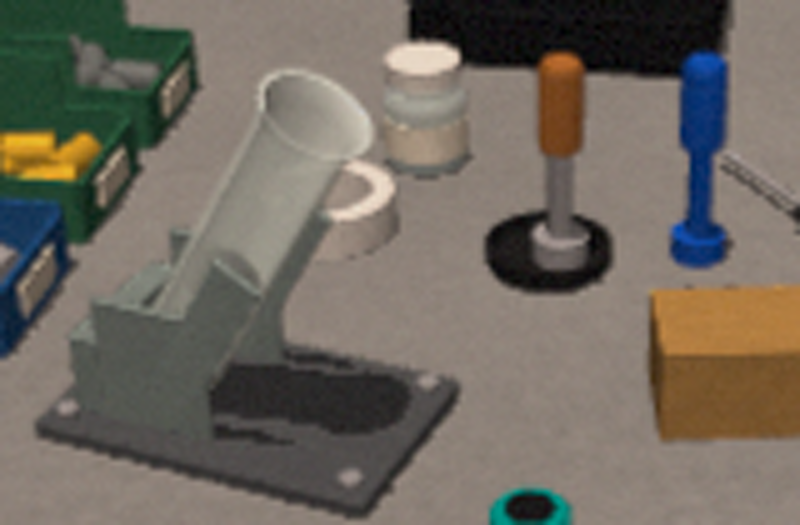

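View pics/c3.png

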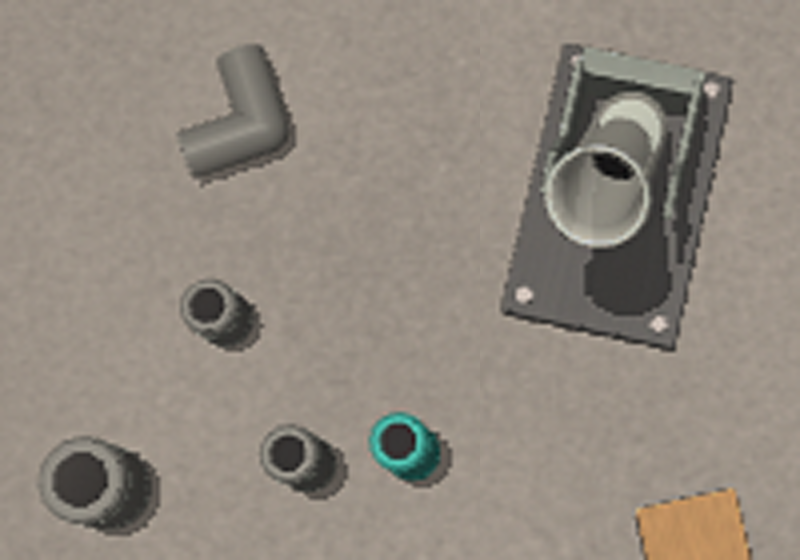

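View pics/c4.png

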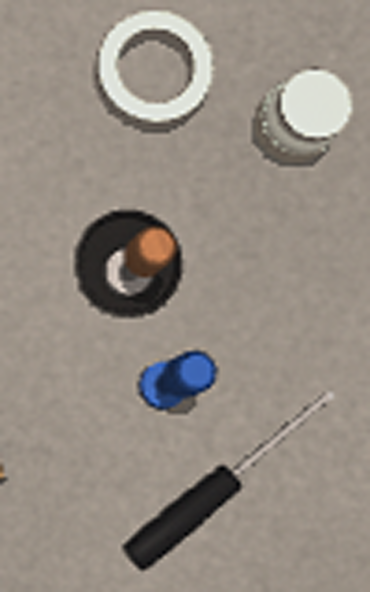

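```bash
cat > h.py <<'E'
import cv2,numpy as np
from scipy.spatial.transform import Rotation as R
def cams():
    from cell import env
    return {n:env.read_camera(n) for n in("side","top")}
M={"side":np.array([[398.8970131,0,252.22526466],[0,398.8970131,189.29157046],[0,0,1]]),"top":np.array([[429.72143916,0,259.66319169],[0,429.72143916,194.49735518],[0,0,1]])}
P={"side":np.array([[-0.98454109,-0.07369625,0.15889528,0.35595513],[-0.17446789,0.49282962,-0.85245523,0.86551427],[-0.01548554,-0.86699932,-0.49806864,0.65898396],[0,0,0,1]]),
"top":np.array([[-0.00747228,-0.98628565,0.1648781,0.33997987],[-0.9998483,0.00996333,0.01428657,-0.05149199],[-0.01573337,-0.16474634,-0.98621048,1.23789271],[0,0,0,1]])}
def ray(n,p):
    d=P[n][:3,:3]@np.linalg.solve(M[n],[p[0],p[1],1.]);return P[n][:3,3],d/np.linalg.norm(d)
def plane(n,p,z):
    o,d=ray(n,p);return o+d*(z-o[2])/d[2]
def tri(ps,pt):
    o1,d1=ray("side",ps);o2,d2=ray("top",pt)
    s=np.linalg.lstsq(np.stack([d1,-d2],1),o2-o1,rcond=None)[0]
    a=o1+s[0]*d1;b=o2+s[1]*d2
    return (a+b)/2,np.linalg.norm(a-b)
def proj(n,X):
    T=np.linalg.inv(P[n]);c=T[:3,:3]@np.asarray(X)+T[:3,3];q=M[n]@c;return q[:2]/q[2]
def blob(mask,roi,minA=8):
    x0,y0,x1,y1=roi;m=mask[y0:y1,x0:x1].astype(np.uint8)
    n,l,st,c=cv2.connectedComponentsWithStats(m)
    return sorted([(int(st[i,4]),tuple(np.round(c[i]+[x0,y0],2)),tuple(st[i,:4]+[x0,y0,0,0])) for i in range(1,n) if st[i,4]>=minA],reverse=True)
E
python3 - <<'E'
from h import *
s=cv2.imread("pics/side0.png");t=cv2.imread("pics/top0.png")
ds=s.max(2)<50;dt=t.max(2)<60
R_={}
for n,rs,rt in(("long",(248,255,272,270),(170,208,186,224)),("short",(195,275,218,290),(150,175,165,190)),("wide",(238,305,272,330),(115,212,142,240))):
    a=blob(ds,rs)[:2];b=blob(dt,rt)[:2];print(n,a,b);print(tri(a[0][1],b[0][1]))
# rod handle
hs=cv2.cvtColor(s,cv2.COLOR_BGR2HSV);ht=cv2.cvtColor(t,cv2.COLOR_BGR2HSV)
os=(hs[...,0]<16)&(hs[...,1]>140);ot=(ht[...,0]<16)&(ht[...,1]>120)
print("handle",blob(os,(250,140,285,190))[:2],blob(ot,(320,180,355,215))[:2])
a=blob(os,(250,140,285,190))[0][1]
print(blob((s.max(2)<55),(240,175,290,205))[:3],blob((t.max(2)<60),(315,180,352,220))[:3])
# bolts
bs=(s.min(2)>130);bt=(t.min(2)>135)
print("bolts",blob(bs,(158,210,255,245),2)[:4],blob(bt,(230,105,300,195),2)[:6])
# blue rod bottom, carton box
E
```

```text
long [(56, (np.float64(258.62), np.float64(261.91)), (np.int64(254), np.int64(259), np.int64(10), np.int64(7)))] [(56, (np.float64(176.7), np.float64(217.8)), (np.int64(173), np.int64(214), np.int64(8), np.int64(9))), (14, (np.float64(184.57), np.float64(219.93)), (np.int64(183), np.int64(215), np.int64(3), np.int64(9)))]
(array([0.47091546, 0.19087948, 0.08079123]), np.float64(0.0013282765683661235))
short [(64, (np.float64(204.73), np.float64(283.27)), (np.int64(200), np.int64(280), np.int64(10), np.int64(8)))] [(50, (np.float64(156.72), np.float64(180.76)), (np.int64(153), np.int64(177), np.int64(8), np.int64(8))), (16, (np.float64(162.38), np.float64(187.69)), (np.int64(159), np.int64(184), np.int64(6), np.int64(6)))]
(array([0.57798646, 0.2538366 , 0.0602909 ]), np.float64(0.001666894063938074))
wide [(218, (np.float64(254.95), np.float64(315.92)), (np.int64(246), np.int64(309), np.int64(19), np.int64(15)))] [(83, (np.float64(137.05), np.float64(228.24)), (np.int64(128), np.int64(218), np.int64(14), np.int64(19))), (29, (np.float64(128.17), np.float64(226.14)), (np.int64(122), n
[... 838 characters left out ...]
224), np.int64(235), np.int64(2), np.int64(1)))] [(783, (np.float64(282.34), np.float64(176.13)), (np.int64(231), np.int64(142), np.int64(69), np.int64(53))), (647, (np.float64(238.52), np.float64(129.34)), (np.int64(230), np.int64(105), np.int64(26), np.int64(68))), (248, (np.float64(267.75), np.float64(122.15)), (np.int64(250), np.int64(106), np.int64(36), np.int64(39))), (163, (np.float64(257.65), np.float64(156.4)), (np.int64(245), np.int64(141), np.int64(27), np.int64(26))), (86, (np.float64(268.28), np.float64(133.78)), (np.int64(260), np.int64(130), np.int64(15), np.int64(13))), (71, (np.float64(291.48), np.float64(119.72)), (np.int64(283), np.int64(109), np.int64(17), np.int64(22)))]
```

```bash
python3 - <<'E'
from h import *
s=cv2.imread("pics/side0.png");t=cv2.imread("pics/top0.png")
d=s[145:235,160:250].astype(int);g=np.clip(128+8*(d[...,1]-d[...,2]),0,255).astype(np.uint8)
d2=t[105:195,230:300].astype(int);g2=np.clip(128+8*(d2[...,1]-d2[...,2]),0,255).astype(np.uint8)
z=lambda a,k=cv2.INTER_NEAREST:cv2.resize(a,(0,0),fx=6,fy=6,interpolation=k)[:540]
cv2.imwrite("pics/g1.png",np.hstack([z(g)[:, :400],z(g2)[:, :400]]))
m=np.zeros(t.shape[:2],np.uint8);m[135:175,240:278]=(t.min(2)>135)[135:175,240:278]
n,l,st,c=cv2.connectedComponentsWithStats(m);i=1+np.argmax(st[1:,4])
pts=np.argwhere(l==i)[:,::-1].astype(np.float32);h=cv2.convexHull(pts);print(h[:,0].tolist());print(cv2.fitEllipse(h))
# bolts top
for r in((232,170,248,186),(268,180,285,192),(284,118,296,132),(248,110,262,125)):
    sub=t[r[1]:r[3],r[0]:r[2]];v=sub.min(2).astype(int);y,x=np.unravel_index(v.argmax(),v.shape);print(r,v.max(),x+r[0],y+r[1])
# plate dark outline min area rect
E
```

```text
[[271.0, 157.0], [270.0, 160.0], [266.0, 164.0], [264.0, 165.0], [261.0, 166.0], [257.0, 166.0], [254.0, 165.0], [252.0, 164.0], [249.0, 161.0], [247.0, 158.0], [245.0, 152.0], [246.0, 147.0], [252.0, 143.0], [254.0, 142.0], [257.0, 141.0], [261.0, 141.0], [264.0, 142.0], [266.0, 143.0], [269.0, 146.0], [270.0, 148.0], [271.0, 151.0]]
((258.50762939453125, 153.38949584960938), (24.867816925048828, 26.530860900878906), 111.15453338623047)
(232, 170, 248, 186) 194 242 178
(268, 180, 285, 192) 190 275 186
(284, 118, 296, 132) 183 288 128
(248, 110, 262, 125) 171 253 119
```

View pics/g1.png

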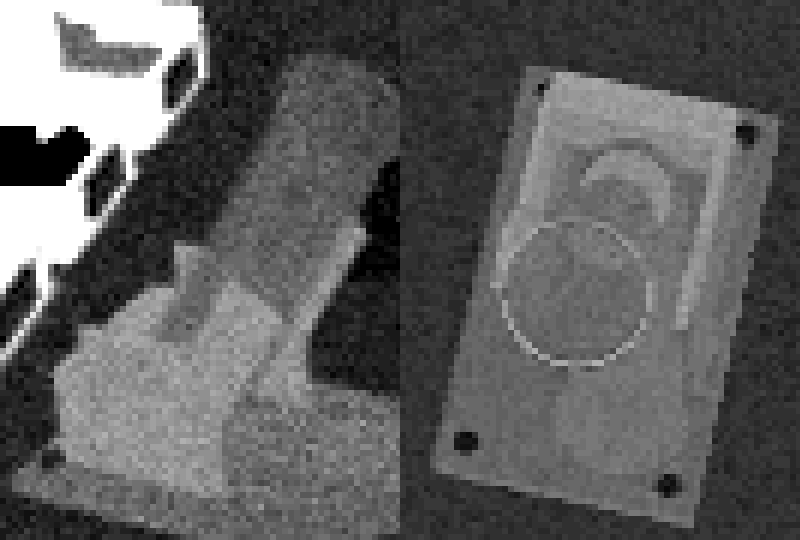

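```bash
python3 - <<'E'
from h import *
s=cv2.imread("pics/side0.png")
c=s[148:190,198:240]
d=c.astype(int);g=np.clip(128+8*(d[...,1]-d[...,2]),0,255).astype(np.uint8)
z=lambda a:cv2.resize(a,(0,0),fx=9,fy=9,interpolation=cv2.INTER_NEAREST)
v=np.hstack([z(np.clip((c.astype(int)-80)*2,0,255).astype(np.uint8)),cv2.cvtColor(z(g),cv2.COLOR_GRAY2BGR)])
for i in range(0,42,5): cv2.putText(v,str(198+i),(i*9,8),0,.3,(0,0,255));cv2.putText(v,str(148+i),(0,i*9+8),0,.3,(0,0,255))
cv2.imwrite("pics/g2.png",v)
E
```

```text
(no output)
```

View pics/g2.png

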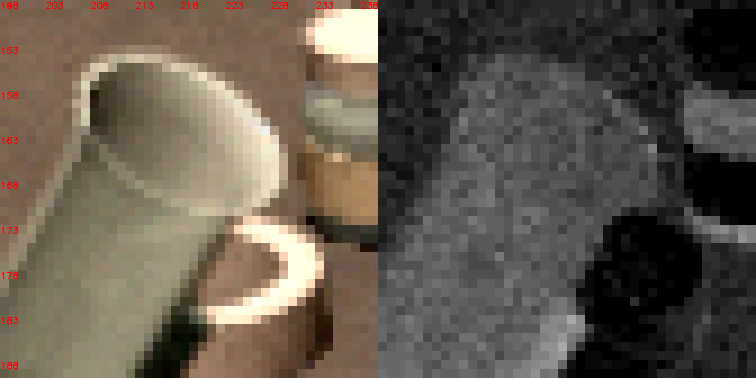

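```bash
python3 - <<'E'
from h import *
p=np.array([[212.5,153.8],[207.5,155],[206.4,158.6],[206.4,161.4],[229.2,165.8],[227.5,161.4],[222.5,156.6],[217.5,154.4],[228.8,168.6],[225.8,171.2],[220.3,171.2],[214.2,168.6],[209.7,164.7]],np.float32)
e=cv2.fitEllipse(p);print(e)
X,g=tri(e[0],(258.9,153.3));print("rim",X,g)
# plate yaw from bolts (z~0.01?)
b=[plane("top",q,0.012) for q in((240.7,178.2),(274.7,185.5),(287.3,127),(253,119.3))]
for q in b:print(np.round(q,4))
for u,v in((0,3),(1,2)):
    d=b[v]-b[u];print(np.degrees(np.arctan2(d[1],d[0])),np.linalg.norm(d))
d=b[0]-b[1];print(np.degrees(np.arctan2(-d[0],d[1])))
d=b[3]-b[2];print(np.degrees(np.arctan2(-d[0],d[1])))
# side check of axis
yaw=np.radians(-13);a=np.array([-np.cos(yaw)*.5,-np.sin(yaw)*.5,np.cos(np.radians(30))])
for k in(.033,):
  for th in np.arange(0,360,45):
    y=np.array([-np.sin(yaw),np.cos(yaw),0]);x=np.cross(y,a);q=X+k*(np.cos(np.radians(th))*x+np.sin(np.radians(th))*y)
    print(np.round(proj("side",q),1),np.round(proj("top",q),1))
E
```

```text
((217.8355255126953, 162.44679260253906), (14.498458862304688, 25.460981369018555), 119.82889556884766)
rim [ 0.6146977  -0.03560834  0.20545619] 0.002573256720851569
[0.5936 0.0212 0.012 ]
[ 0.571  -0.0776  0.012 ]
[ 0.7472 -0.1173  0.012 ]
[ 0.7724 -0.0156  0.012 ]
-11.610778636491924 0.18246915329583313
-12.699389653411199 0.18063320118572632
-12.933067523444578
-13.911382135838776
[207.2 154.9] [261.4 141. ]
[205.8 160.7] [251.4 142.8]
[211.3 167.7] [246.  151.1]
[220.5 171.5] [248.2 160.8]
[227.5 169.8] [256.6 166.3]
[228.5 163.9] [266.4 164.7]
[223.1 157.2] [272.  156.6]
[214.4 153.5] [270.  146.7]
```

```bash
python3 - <<'E'
from h import *
X,g=tri((266.6,152.2),(341.4,196.3));print("handle top",X,g)
print("dish top-view rim",plane("top",(334.3,200.6),.016), "side rim", plane("side",(264.5,189.6),.016))
print(tri((264.5,189.6),(334.3,200.6)))
t=cv2.imread("pics/top0.png");s=cv2.imread("pics/side0.png")
# foot: bright grey inside dish
m=(t.min(2)>110);print(blob(m,(326,196,342,212),3)[:3]);print(plane("top",(332.5,204),.018),)
ms=(s.min(2)>110);print(blob(ms,(258,180,276,196),3)[:3])
v=np.vstack([cv2.resize(a,(0,0),fx=9,fy=9,interpolation=cv2.INTER_NEAREST) for a in(t[183:220,315:355],s[175:203,245:285])])
cv2.imwrite("pics/g3.png",v)
# handle axis from side columns: mean col of orange, x at row
for n,p in(("blue t",(347,233)),):print(plane("top",p,.13))
print("carton",[np.round(plane("top",p,.06)[:2],3) for p in((269,233),(294,227),(301,261),(275,266))])
print("jar",plane("top",(384,160),.08),"elbow",plane("top",(163,134),.03))
E
```

```text
handle top [ 0.51587492 -0.24553952  0.14554736] 0.00017136344968429095
dish top-view rim [ 0.52434999 -0.24776748  0.016     ] side rim [ 0.52151617 -0.23886243  0.016     ]
(array([ 0.52409113, -0.24872207,  0.01036818]), np.float64(0.002197631377369786))
[(37, (np.float64(330.89), np.float64(203.24)), (np.int64(329), np.int64(198), np.int64(6), np.int64(11)))]
[ 0.51426588 -0.24195742  0.018     ]
[(20, (np.float64(272.95), np.float64(181.3)), (np.int64(270), np.int64(180), np.int64(6), np.int64(5))), (20, (np.float64(265.5), np.float64(187.6)), (np.int64(262), np.int64(185), np.int64(10), np.int64(5))), (10, (np.float64(260.2), np.float64(180.4)), (np.int64(258), np.int64(180), np.int64(6), np.int64(2)))]
[ 0.42271485 -0.25894459  0.13      ]
carton [array([ 0.43 , -0.059]), array([ 0.446, -0.128]), array([ 0.353, -0.145]), array([ 0.341, -0.074])]
jar [ 0.62650268 -0.37819148  0.08      ] elbow [0.72446358 0.24786788 0.03      ]
```

View pics/g3.png

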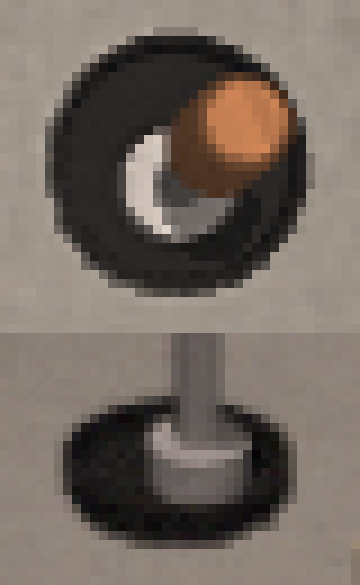

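Measured:

| Point | x, y (m) | Height (m) | Check |
|---|---|---|---|
| Long coupling | (0.471, 0.191) | top 0.081 | matches 80 mm |
| Short coupling | (0.578, 0.254) | top 0.060 | matches 60 mm |
| Tube mouth | (0.614, -0.035) | 0.207 | text says 0.21; tube yaw -12.8° |
| Rod | (0.516, -0.2455) | top 0.1455 | matches 0.145 |
| Dish | (0.524, -0.248) | – | – |

The crops confirm the picks: the plain grey 40 mm cylinders, and the rod with the brown handle.

```bash
cat >> h.py <<'E'
def T(pos,rpy):
    t=np.eye(4);t[:3,:3]=R.from_euler("xyz",rpy,degrees=True).as_matrix();t[:3,3]=pos;return t
def now():
    from cell import env
    o=env.get_obs();return T(o["tool_pos"],o["tool_rot"])
from scipy.linalg import logm,expm
def step(row):
    t=np.eye(4);t[:3,3]=np.array(row[:3])/100;t[:3,:3]=R.from_rotvec(row[3:6],degrees=True).as_matrix();return t
def run(t,row,n):
    for _ in range(n):t=t@step(row)
    return t
def plan(a,b,n=None,sp=3.6):
    D=np.linalg.inv(a)@b
    L=lambda n:(lambda E:np.r_[E[:3,3]*100,R.from_matrix(E[:3,:3]).as_rotvec(degrees=True)])(np.real(expm(logm(D)/n)))
    if n is None:
        n=1
        while True:
            r=L(n)
            if np.linalg.norm(r[:3])<sp and np.linalg.norm(r[3:])<6.5:break
            n+=1
    r=np.round(L(n),2);e=run(a,r,n)
    print(n,"x",r.tolist(),"end err mm",np.round((e[:3,3]-b[:3,3])*1000,1));return e
def tiltpose(dist_along,yaw=167.2,m=(.614,-.035,.208)):
    "TCP dist_along m out of rim on axis, fingers into tube"
    ps=np.radians(-12.8);a=np.array([-.5*np.cos(ps),-.5*np.sin(ps),np.cos(np.radians(30))])
    z=-a;y=np.array([-np.sin(ps),np.cos(ps),0]);x=np.cross(y,z)
    t=np.eye(4);t[:3,:3]=np.stack([x,y,z],1);t[:3,3]=np.array(m)+a*dist_along;return t
E
python3 - <<'E'
from h import *
a=now()
t=cv2.imread("pics/top0.png")
print("turq",plane("top",(205,215),.08))
a=plan(a,T([.48,-.06,.33],[180,0,55]))
a=plan(a,T([.471,.191,.22],[180,0,100]))
a=plan(a,T([.471,.191,.119],[180,0,100]))
print(R.from_matrix(tiltpose(.1)[:3,:3]).as_euler("xyz",degrees=True))
E
```

```text
turq [0.47860387 0.11418333 0.08      ]
19 x [3.08, -1.59, -0.2, -0.01, -0.0, -2.09] end err mm [ 0.1 -0.3 -0.6]
8 x [3.08, -0.97, 1.37, 0.01, 0.0, -5.63] end err mm [-0.1  0.2 -0.4]
3 x [-0.01, 0.0, 3.35, -0.0, 0.01, -0.01] end err mm [-0.1 -0.1  0.1]
[-180.    30.   167.2]
```

Call:
drive_tool --pt "3.08 -1.59 -0.2 0 0 -2.09 1" --pt "3.08 -1.59 -0.2 0 0 -2.09 1" --pt "3.08 -1.59 -0.2 0 0 -2.09 1" --pt "3.08 -1.59 -0.2 0 0 -2.09 1" --pt "3.08 -1.59 -0.2 0 0 -2.09 1" --pt "3.08 -1.59 -0.2 0 0 -2.09 1" --pt "3.08 -1.59 -0.2 0 0 -2.09 1" --pt "3.08 -1.59 -0.2 0 0 -2.09 1" --pt "3.08 -1.59 -0.2 0 0 -2.09 1" --pt "3.08 -1.59 -0.2 0 0 -2.09 1" --pt "3.08 -1.59 -0.2 0 0 -2.09 1" --pt "3.08 -1.59 -0.2 0 0 -2.09 1" --pt "3.08 -1.59 -0.2 0 0 -2.09 1" --pt "3.08 -1.59 -0.2 0 0 -2.09 1" --pt "3.08 -1.59 -0.2 0 0 -2.09 1" --pt "3.08 -1.59 -0.2 0 0 -2.09 1" --pt "3.08 -1.59 -0.2 0 0 -2.09 1" --pt "3.08 -1.59 -0.2 0 0 -2.09 1" --pt "3.08 -1.59 -0.2 0 0 -2.09 1"

```text
time_s: 1.68
tool_pos: [0.4802, -0.059, 0.33]
tool_rot: [-180.0, 0.0, 55.0]
force: [0.9, -0.1, -0.0]
grip_width: 0.0874
```

Call:
drive_tool --pt "3.08 -0.97 1.37 0 0 -5.63 1" --pt "3.08 -0.97 1.37 0 0 -5.63 1" --pt "3.08 -0.97 1.37 0 0 -5.63 1" --pt "3.08 -0.97 1.37 0 0 -5.63 1" --pt "3.08 -0.97 1.37 0 0 -5.63 1" --pt "3.08 -0.97 1.37 0 0 -5.63 1" --pt "3.08 -0.97 1.37 0 0 -5.63 1" --pt "3.08 -0.97 1.37 0 0 -5.63 1" --pt "0 0 0 0 0 0 1" --pt "0 0 0 0 0 0 1" --pt "0 0 0 0 0 0 1"

```text
time_s: 2.6
tool_pos: [0.4711, 0.1903, 0.2205]
tool_rot: [-180.0, 0.0, 99.9]
force: [0.7, -0.1, -0.5]
grip_width: 0.0871
```

```bash
python3 - <<'E'
from h import *
a=now();print(np.round(a[:3,3],4),R.from_matrix(a[:3,:3]).as_euler("xyz",degrees=True))
plan(a,T([.471,.191,.119],[180,0,100]),5)
E
```

```text
[0.4711 0.1903 0.2205] [-1.79980411e+02  4.26958480e-02  9.99343610e+01]
5 x [0.02, 0.0, 2.03, -0.0, 0.01, -0.01] end err mm [-0.1  0.2 -0. ]
```

Tracking is accurate, so I'll descend and grip.

Call:
drive_tool --pt "0 0 2.05 0 0 0 1" --pt "0 0 2.05 0 0 0 1" --pt "0 0 2.05 0 0 0 1" --pt "0 0 2.05 0 0 0 1" --pt "0 0 1.9 0 0 0 1" --pt "0 0 0 0 0 0 1" --pt "0 0 0 0 0 0 0" --pt "0 0 0 0 0 0 0" --pt "0 0 0 0 0 0 0" --pt "0 0 0 0 0 0 0" --pt "0 0 0 0 0 0 0" --pt "0 0 0 0 0 0 0" --pt "0 0 0 0 0 0 0" --pt "0 0 0 0 0 0 0" --force 30

```text
time_s: 3.77
tool_pos: [0.471, 0.1909, 0.1198]
tool_rot: [180.0, 0.0, 100.0]
force: [-0.7, 0.7, -0.0]
grip_width: 0.0417
```

```bash
python3 - <<'E'
from h import *
a=now();print(np.round(a[:3,3],4))
b=a.copy();b[2,3]=.30
print("lift");e=plan(a,b,5)
# long bottom is 68mm below grasp pt: TCP to bottom = top .081-> TCP z .12 => bottom .120 below TCP
m=T([.53,.03,.38],[180,15,135]);e=plan(e,m)
e=plan(e,tiltpose(.165))
print(e[:3,3],R.from_matrix(e[:3,:3]).as_euler("xyz",degrees=True))
c=cams()["side"]["img"];cv2.imwrite("pics/s1.png",c[170:370,130:340])
E
```

```text
[0.471  0.1909 0.1198]
lift
5 x [-0.0, 0.0, -3.6, 0.0, 0.0, 0.0] end err mm [-0.1  0.  -0.2]
6 x [-3.03, -0.19, -1.02, -0.76, -2.42, -5.8] end err mm [-0.1 -0.2  0. ]
6 x [-0.26, -0.65, 0.62, -2.06, -2.43, -4.97] end err mm [-0.  -0.1 -0.2]
[ 0.5335397  -0.01681384  0.35064999] [179.9988072   29.97661086 167.17088561]
```

View pics/s1.png

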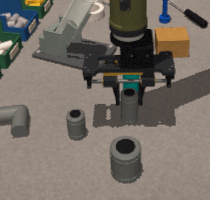

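The picture shows the fingers around the long coupling (crop 128,105), with the short (75,125) and wide ones clear. I'll let the grip settle, then lift.

Call:
drive_tool --pt "0 0 0 0 0 0 0" --pt "0 0 0 0 0 0 0" --pt "0 0 0 0 0 0 0" --pt "0 0 -3.6 0 0 0 0" --pt "0 0 -3.6 0 0 0 0" --pt "0 0 -3.6 0 0 0 0" --pt "0 0 -3.6 0 0 0 0" --pt "0 0 -3.6 0 0 0 0"

```text
time_s: 4.53
tool_pos: [0.4703, 0.1909, 0.3009]
tool_rot: [-180.0, 0.0, 100.0]
force: [1.4, 0.1, -2.3]
grip_width: 0.0394
```

Call:
drive_tool --pt "-3.03 -0.19 -1.02 -0.76 -2.42 -5.8 0" --pt "-3.03 -0.19 -1.02 -0.76 -2.42 -5.8 0" --pt "-3.03 -0.19 -1.02 -0.76 -2.42 -5.8 0" --pt "-3.03 -0.19 -1.02 -0.76 -2.42 -5.8 0" --pt "-3.03 -0.19 -1.02 -0.76 -2.42 -5.8 0" --pt "-3.03 -0.19 -1.02 -0.76 -2.42 -5.8 0" --pt "-0.26 -0.65 0.62 -2.06 -2.43 -4.97 0" --pt "-0.26 -0.65 0.62 -2.06 -2.43 -4.97 0" --pt "-0.26 -0.65 0.62 -2.06 -2.43 -4.97 0" --pt "-0.26 -0.65 0.62 -2.06 -2.43 -4.97 0" --pt "-0.26 -0.65 0.62 -2.06 -2.43 -4.97 0" --pt "-0.26 -0.65 0.62 -2.06 -2.43 -4.97 0" --pt "0 0 0 0 0 0 0" --pt "0 0 0 0 0 0 0" --pt "0 0 0 0 0 0 0"

```text
time_s: 5.78
tool_pos: [0.5336, -0.0157, 0.3506]
tool_rot: [179.9, 29.9, 167.1]
force: [0.0, 0.8, 0.0]
grip_width: 0.0394
```

```bash
python3 - <<'E'
from h import *
a=now();print(np.round(a[:3,3],4))
plan(a,tiltpose(.165),1)
c=cams()
m=np.hstack([cv2.resize(c["side"]["img"][90:240,150:290],(0,0),fx=2.8,fy=2.8),cv2.resize(c["top"]["img"][85:235,190:330],(0,0),fx=2.8,fy=2.8)])
cv2.imwrite("pics/s2.png",m)
E
```

```text
[ 0.5336 -0.0157  0.3506]
1 x [-0.03, -0.1, -0.02, 0.0, -0.11, -0.09] end err mm [ 0. -0.  0.]
```

View pics/s2.png

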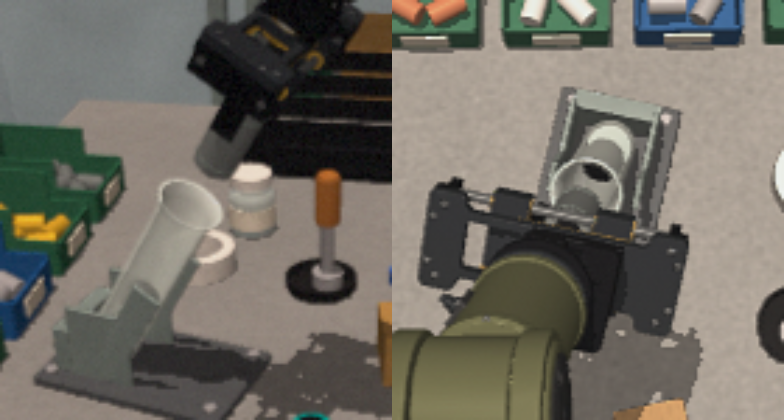

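Call:
drive_tool --pt "0 -0.1 1 0 0 0 0" --pt "0 0 1 0 0 0 0" --pt "0 0 1 0 0 0 0" --pt "0 0 1 0 0 0 0" --pt "0 0 1 0 0 0 0" --pt "0 0 1 0 0 0 0" --pt "0 0 1 0 0 0 0" --pt "0 0 0 0 0 0 0"

```text
time_s: 6.55
tool_pos: [0.5678, -0.0253, 0.2876]
tool_rot: [179.9, 29.8, 167.2]
force: [1.3, 1.1, -1.6]
grip_width: 0.0392
```

```bash
python3 - <<'E'
from h import *
a=now();plan(a,tiltpose(.095),1)
c=cams()
m=np.hstack([cv2.resize(c["side"]["img"][110:230,170:270],(0,0),fx=4,fy=4),cv2.resize(c["top"]["img"][105:205,220:310],(0,0),fx=4,fy=4,)[:480]][:1]+[cv2.resize(c["top"]["img"][85:205,220:310],(0,0),fx=4,fy=4)])
cv2.imwrite("pics/s3.png",m)
E
```

```text
1 x [-0.1, 0.08, -0.24, 0.07, -0.16, -0.03] end err mm [-0.   0.  -0.1]
```

View pics/s3.png

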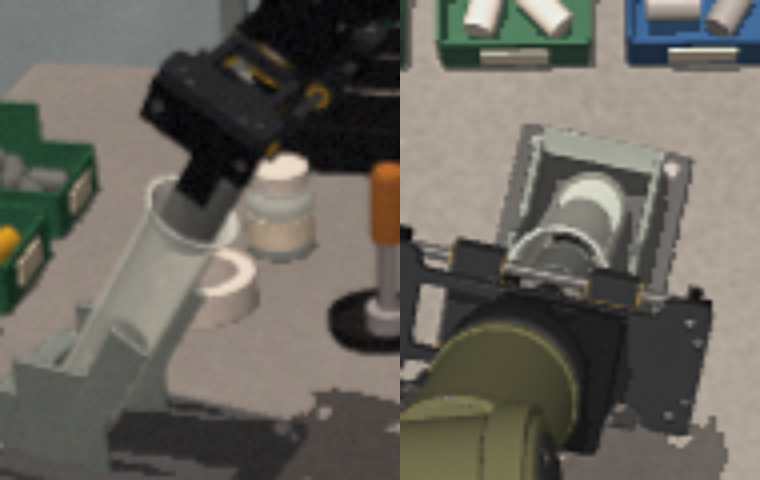

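Call:
drive_tool --pt "-0.1 0.1 0.6 0 0 0 0" --pt "0 0 0.6 0 0 0 0" --pt "0 0 0 0 0 0 0" --pt "0 0 0 0 0 0 1" --pt "0 0 0 0 0 0 1" --pt "0 0 0 0 0 0 1" --pt "0 0 0 0 0 0 1" --pt "0 0 0 0 0 0 1" --pt "0 0 0 0 0 0 1" --pt "0 0 0 0 0 0 1" --pt "0 0 0 0 0 0 1"

```text
time_s: 7.57
tool_pos: [0.5743, -0.0261, 0.28]
tool_rot: [180.0, 30.0, 167.2]
force: [1.3, -0.4, -0.1]
grip_width: 0.0829
```

Call:
drive_tool --pt "0 0 -2 0 0 0 1" --pt "0 0 -3 0 0 0 1" --pt "0 0 -3 0 0 0 1" --pt "0 0 -3 0 0 0 1"

```text
time_s: 7.9
tool_pos: [0.5199, -0.0159, 0.3758]
tool_rot: [-179.9, 29.9, 167.0]
force: [-34.6, -6.4, 19.8]
grip_width: 0.087
```

```bash
python3 - <<'E'
from h import *
a=now();print(a[:3,3])
e=plan(a,T([.56,.13,.30],[180,10,135]))
e=plan(e,T([.578,.254,.20],[180,0,113]))
e=plan(e,T([.578,.254,.102],[180,0,113]))
c=cams()
m=np.hstack([cv2.resize(c["side"]["img"][110:230,170:270],(0,0),fx=4,fy=4)]+[cv2.resize(c["top"]["img"][85:205,220:310],(0,0),fx=4,fy=4)])
cv2.imwrite("pics/s4.png",m)
E
```

```text
[ 0.51988685 -0.01588901  0.37583581]
6 x [0.94, 2.47, 1.04, 1.81, 3.22, 5.03] end err mm [ 0.1  0.2 -0.3]
5 x [2.0, 1.74, 1.81, 0.39, 1.98, 4.39] end err mm [-0.   0.  -0.1]
3 x [-0.0, 0.0, 3.26, 0.0, -0.0, -0.0] end err mm [-0.   0.   0.1]
```

View pics/s4.png

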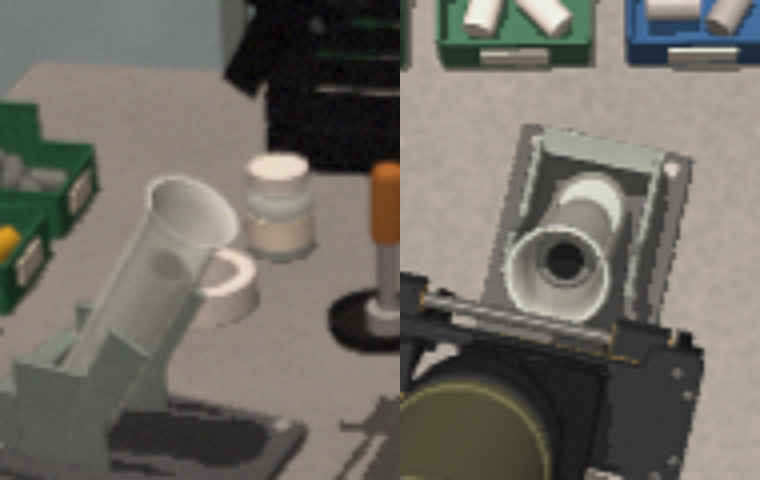

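The long coupling is down in the tube: its top ring shows at top crop (567,260) and its upper end at side crop (165,265). Next is the short one.

Call:
drive_tool --pt "0.94 2.47 1.04 1.81 3.22 5.03 1" --pt "0.94 2.47 1.04 1.81 3.22 5.03 1" --pt "0.94 2.47 1.04 1.81 3.22 5.03 1" --pt "0.94 2.47 1.04 1.81 3.22 5.03 1" --pt "0.94 2.47 1.04 1.81 3.22 5.03 1" --pt "0.94 2.47 1.04 1.81 3.22 5.03 1" --pt "2.0 1.74 1.81 0.39 1.98 4.39 1" --pt "2.0 1.74 1.81 0.39 1.98 4.39 1" --pt "2.0 1.74 1.81 0.39 1.98 4.39 1" --pt "2.0 1.74 1.81 0.39 1.98 4.39 1" --pt "2.0 1.74 1.81 0.39 1.98 4.39 1" --pt "0 0 0 0 0 0 1" --pt "0 0 0 0 0 0 1"

```text
time_s: 9.08
tool_pos: [0.5772, 0.2567, 0.1975]
tool_rot: [-179.9, -0.1, 113.4]
force: [-0.4, -0.0, -0.1]
grip_width: 0.0869
```

```bash
python3 - <<'E'
from h import *
a=now();print(a[:3,3])
e=plan(a,T([.578,.254,.102],[180,0,113]),1)
E
```

```text
[0.57720749 0.25672846 0.19749115]
1 x [-0.3, -0.02, 9.55, -0.07, -0.09, 0.4] end err mm [ 0.1 -0.  -0. ]
```

Call:
drive_tool --pt "-0.3 0 1.9 0 0 0.4 1" --pt "0 0 1.9 0 0 0 1" --pt "0 0 1.9 0 0 0 1" --pt "0 0 1.9 0 0 0 1" --pt "0 0 1.9 0 0 0 1" --pt "0 0 0 0 0 0 0" --pt "0 0 0 0 0 0 0" --pt "0 0 0 0 0 0 0" --pt "0 0 0 0 0 0 0" --pt "0 0 0 0 0 0 0" --pt "0 0 0 0 0 0 0" --pt "0 0 0 0 0 0 0" --pt "0 0 0 0 0 0 0" --pt "0 0 0 0 0 0 0" --pt "0 0 0 0 0 0 0" --pt "0 0 0 0 0 0 0"

```text
time_s: 10.42
tool_pos: [0.5794, 0.2536, 0.1048]
tool_rot: [179.9, 0.0, 112.9]
force: [-1.1, -0.5, 2.6]
grip_width: 0.0396
```

```bash
python3 - <<'E'
from h import *
a=now();print(np.round(a[:3,3],4))
b=a.copy();b[2,3]=.28
e=plan(a,b,5)
e=plan(e,T([.55,.08,.36],[180,15,140]))
e=plan(e,tiltpose(.145))
E
```

```text
[0.5794 0.2536 0.1048]
5 x [-0.0, 0.01, -3.5, 0.0, 0.0, -0.0] end err mm [ 0.1  0.1 -0.2]
6 x [-2.28, -2.02, -1.12, -0.57, -2.44, -4.5] end err mm [ 0.1  0.1 -0.1]
5 x [-0.62, -1.82, 0.78, -2.09, -2.95, -5.04] end err mm [0.2 0.  0.2]
```

Call:
drive_tool --pt "0 0 -3.5 0 0 0 0" --pt "0 0 -3.5 0 0 0 0" --pt "0 0 -3.5 0 0 0 0" --pt "0 0 -3.5 0 0 0 0" --pt "0 0 -3.5 0 0 0 0" --pt "-2.28 -2.02 -1.12 -0.57 -2.44 -4.5 0" --pt "-2.28 -2.02 -1.12 -0.57 -2.44 -4.5 0" --pt "-2.28 -2.02 -1.12 -0.57 -2.44 -4.5 0" --pt "-2.28 -2.02 -1.12 -0.57 -2.44 -4.5 0" --pt "-2.28 -2.02 -1.12 -0.57 -2.44 -4.5 0" --pt "-2.28 -2.02 -1.12 -0.57 -2.44 -4.5 0"

```text
time_s: 11.33
tool_pos: [0.5488, 0.0788, 0.3596]
tool_rot: [-179.9, 15.0, 140.3]
force: [0.3, -0.0, -0.9]
grip_width: 0.0392
```

Call:
drive_tool --pt "-0.62 -1.82 0.78 -2.09 -2.95 -5.04 0" --pt "-0.62 -1.82 0.78 -2.09 -2.95 -5.04 0" --pt "-0.62 -1.82 0.78 -2.09 -2.95 -5.04 0" --pt "-0.62 -1.82 0.78 -2.09 -2.95 -5.04 0" --pt "-0.62 -1.82 0.78 -2.09 -2.95 -5.04 0" --pt "0 0 0 0 0 0 0" --pt "0 0 0 0 0 0 0" --pt "0 0 0 0 0 0 0"

```text
time_s: 12.0
tool_pos: [0.543, -0.0183, 0.3334]
tool_rot: [179.9, 30.0, 167.2]
force: [0.1, -0.3, -1.8]
grip_width: 0.0393
```

```bash
python3 - <<'E'
from h import *
a=now();print(np.round(a[:3,3],4));plan(a,tiltpose(.145),1)
c=cams()
m=np.hstack([cv2.resize(c["side"]["img"][110:230,170:270],(0,0),fx=4,fy=4)]+[cv2.resize(c["top"]["img"][85:205,220:310],(0,0),fx=4,fy=4)])
cv2.imwrite("pics/s5.png",m)
E
```

```text
[ 0.543  -0.0183  0.3334]
1 x [-0.05, -0.05, 0.01, 0.04, -0.03, -0.03] end err mm [ 0.  0. -0.]
```

View pics/s5.png

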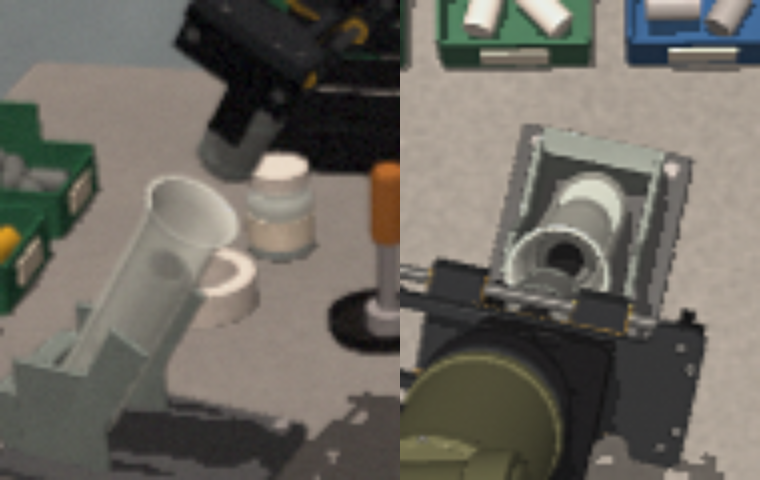

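The short coupling lines up above the mouth (side crop 225,155; rim at 195,210). I'll insert it and let go.

Call:
drive_tool --pt "-0.05 0 1 0 0 0 0" --pt "-0.05 0 1 0 0 0 0" --pt "0 0 1 0 0 0 0" --pt "0 0 1 0 0 0 0" --pt "0 0 1 0 0 0 0" --pt "0 0 1 0 0 0 0" --pt "0 0 0.4 0 0 0 0" --pt "0 0 0 0 0 0 0" --pt "0 0 0 0 0 0 0"

```text
time_s: 12.85
tool_pos: [0.5751, -0.0264, 0.2782]
tool_rot: [180.0, 30.0, 167.2]
force: [-1.0, -0.0, -2.0]
grip_width: 0.0395
```

```bash
python3 - <<'E'
from h import *
a=now();print(np.round(a[:3,3],4));plan(a,tiltpose(.081),1)
E
```

```text
[ 0.5751 -0.0264  0.2782]
1 x [0.06, 0.02, -0.03, 0.03, -0.05, -0.01] end err mm [-0. -0. -0.]
```

Call:
drive_tool --pt "0 0 0 0 0 0 1" --pt "0 0 0 0 0 0 1" --pt "0 0 0 0 0 0 1" --pt "0 0 0 0 0 0 1" --pt "0 0 0 0 0 0 1" --pt "0 0 0 0 0 0 1" --pt "0 0 0 0 0 0 1" --pt "0 0 0 0 0 0 1" --pt "0 0 -1.5 0 0 0 1" --pt "0 0 -2.5 0 0 0 1" --pt "0 0 -3 0 0 0 1" --pt "0 0 -3 0 0 0 1" --pt "0 0 0 0 0 0 1"

```text
time_s: 13.93
tool_pos: [0.5269, -0.0145, 0.3719]
tool_rot: [180.0, 30.6, 167.2]
force: [1.6, 0.2, 1.1]
grip_width: 0.087
```

```bash
python3 - <<'E'
from h import *
a=now();print(np.round(a[:3,3],4))
# rod: handle centre z=.005+70+40=.115 grasp -> TCP .166
e=plan(a,T([.516,-.15,.31],[180,10,167.2]))
e=plan(e,T([.516,-.2455,.25],[180,0,167.2]))
c=cams()
m=np.hstack([cv2.resize(c["side"]["img"][110:230,170:270],(0,0),fx=4,fy=4)]+[cv2.resize(c["top"]["img"][85:205,220:310],(0,0),fx=4,fy=4)])
cv2.imwrite("pics/s6.png",m)
E
```

```text
[ 0.5269 -0.0145  0.3719]
5 x [0.11, -2.69, 1.3, 0.01, 4.11, 0.01] end err mm [ 0.2  0.1 -0. ]
4 x [-0.36, -2.33, 1.55, -0.0, 2.51, -0.0] end err mm [ 0.  0. -0.]
```

View pics/s6.png

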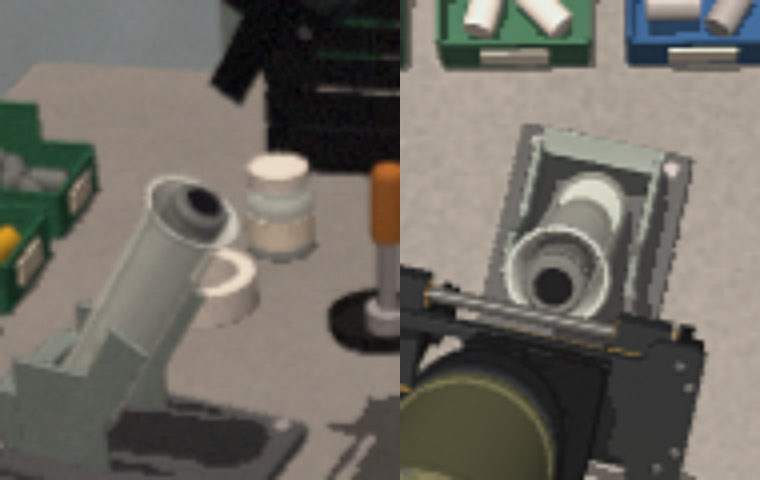

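The short coupling stands on the long one with its top about level with the rim (side crop 200,203). Now the rod.

Call:
drive_tool --pt "0.1 -2.7 1.3 0 4.1 0 1" --pt "0.1 -2.7 1.3 0 4.1 0 1" --pt "0.1 -2.7 1.3 0 4.1 0 1" --pt "0.1 -2.7 1.3 0 4.1 0 1" --pt "0.1 -2.7 1.3 0 4.1 0 1" --pt "-0.36 -2.33 1.55 0 2.5 0 1" --pt "-0.36 -2.33 1.55 0 2.5 0 1" --pt "-0.36 -2.33 1.55 0 2.5 0 1" --pt "-0.36 -2.33 1.55 0 2.5 0 1" --pt "0 0 0 0 0 0 1" --pt "0 0 0 0 0 0 1" --pt "0 0 0 0 0 0 1"

```text
time_s: 15.03
tool_pos: [0.5147, -0.2458, 0.2418]
tool_rot: [179.9, -0.6, 167.2]
force: [0.3, 0.5, 1.0]
grip_width: 0.0871
```

```bash
python3 - <<'E'
from h import *
a=now();print(np.round(a[:3,3],4));plan(a,T([.516,-.2455,.163],[180,0,167.2]),1)
c=cams()
m=np.hstack([cv2.resize(c["side"]["img"][100:220,210:330],(0,0),fx=3.3,fy=3.3)]+[cv2.resize(c["top"]["img"][145:265,280:400],(0,0),fx=3.3,fy=3.3)])
cv2.imwrite("pics/s7.png",m)
E
```

```text
[ 0.5147 -0.2458  0.2418]
1 x [-0.2, 0.05, 7.88, 0.1, -0.59, 0.03] end err mm [-0.  0.  0.]
```

View pics/s7.png

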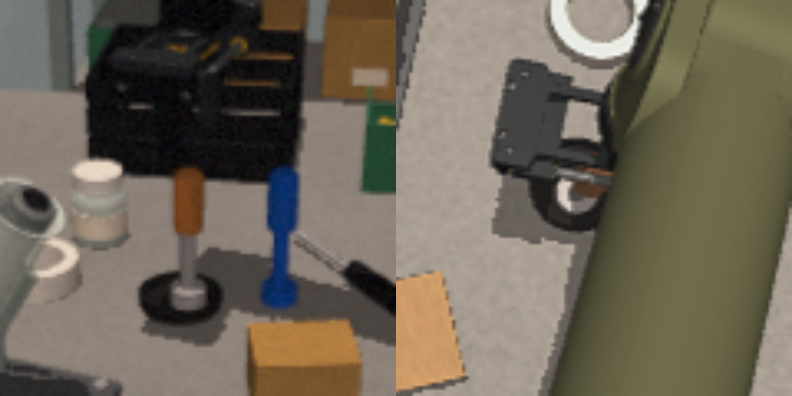

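The rod stands alone between the open fingers: handle at side crop (188,200), blue one at (283,200). I'll descend and grip with 55 N.

Call:
drive_tool --pt "-0.1 0.05 1.5 0.1 -0.6 0 1" --pt "0 0 1.6 0 0 0 1" --pt "0 0 1.6 0 0 0 1" --pt "0 0 1.6 0 0 0 1" --pt "0 0 1.5 0 0 0 1" --pt "0 0 0 0 0 0 0" --pt "0 0 0 0 0 0 0" --pt "0 0 0 0 0 0 0" --pt "0 0 0 0 0 0 0" --pt "0 0 0 0 0 0 0" --pt "0 0 0 0 0 0 0" --pt "0 0 0 0 0 0 0" --pt "0 0 0 0 0 0 0" --pt "0 0 0 0 0 0 0" --pt "0 0 0 0 0 0 0" --pt "0 0 0 0 0 0 0" --pt "0 0 0 0 0 0 0" --force 55

```text
time_s: 16.55
tool_pos: [0.5157, -0.2465, 0.165]
tool_rot: [-179.9, 0.1, 167.2]
force: [0.2, 0.2, 0.3]
grip_width: 0.029
```

```bash
python3 - <<'E'
from h import *
a=now();print(np.round(a[:3,3],4),a[:3,2])
L=a[2,3]-.005;print("TCP to foot",L)
b=a.copy();b[2,3]=.35
e=plan(a,b,7)
e=plan(e,T([.50,-.12,.42],[180,15,167.2]))
e=plan(e,tiltpose(L+.055))
E
```

```text
[ 0.5157 -0.2465  0.165 ] [ 0.00128021 -0.00167837 -0.99999777]
TCP to foot 0.15995781400681286
7 x [-0.0, -0.0, -2.64, 0.0, 0.0, 0.0] end err mm [-0.2  0.3 -0.2]
5 x [0.71, 2.39, -1.49, -0.02, -2.98, 0.0] end err mm [-0.  -0.  -0.2]
4 x [0.58, 2.7, 0.47, 0.01, -3.75, 0.0] end err mm [ 0.  -0.2 -0. ]
```

Call:
drive_tool --pt "0 0 -1.5 0 0 0 0" --pt "0 0 -2.9 0 0 0 0" --pt "0 0 -2.9 0 0 0 0" --pt "0 0 -2.9 0 0 0 0" --pt "0 0 -2.8 0 0 0 0" --pt "0 0 -2.8 0 0 0 0" --pt "0 0 -2.7 0 0 0 0" --pt "0.7 2.4 -1.5 0 -3 0 0" --pt "0.7 2.4 -1.5 0 -3 0 0" --pt "0.7 2.4 -1.5 0 -3 0 0" --pt "0.7 2.4 -1.5 0 -3 0 0" --pt "0.7 2.4 -1.5 0 -3 0 0" --pt "0.58 2.7 0.47 0 -3.75 0 0" --pt "0.58 2.7 0.47 0 -3.75 0 0" --pt "0.58 2.7 0.47 0 -3.75 0 0" --pt "0.58 2.7 0.47 0 -3.75 0 0" --pt "0 0 0 0 0 0 0" --pt "0 0 0 0 0 0 0" --pt "0 0 0 0 0 0 0"

```text
time_s: 18.13
tool_pos: [0.5094, -0.0294, 0.3994]
tool_rot: [-179.7, 27.6, 167.1]
force: [-0.1, -0.6, -2.6]
grip_width: 0.0285
```

```bash
python3 - <<'E'
from h import *
a=now();print(np.round(a[:3,3],4));plan(a,tiltpose(.215),1)
c=cams()
m=np.hstack([cv2.resize(c["side"]["img"][80:220,170:290],(0,0),fx=3.3,fy=3.3)]+[cv2.resize(c["top"]["img"][85:225,200:320],(0,0),fx=3.3,fy=3.3)])
cv2.imwrite("pics/s8.png",m)
E
```

```text
[ 0.5094 -0.0294  0.3994]
1 x [0.62, 1.77, 0.26, -0.36, -2.35, -0.05] end err mm [-0.  0. -0.]
```

View pics/s8.png

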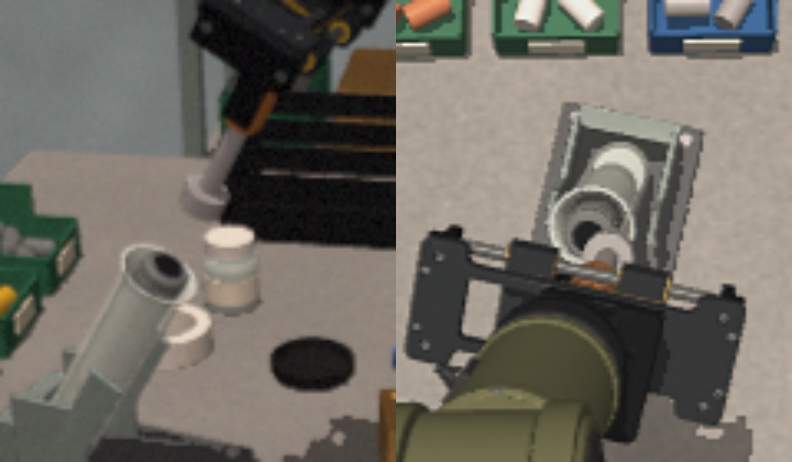

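Call:
drive_tool --pt "0.6 1.8 0.25 -0.35 -2.35 0 0" --pt "0 0 0 0 0 0 0" --pt "0 0 1 0 0 0 0" --pt "0 0 1 0 0 0 0" --pt "0 0 1 0 0 0 0" --pt "0 0 0 0 0 0 0" --pt "0 0 0 0 0 0 0"

```text
time_s: 18.82
tool_pos: [0.5274, -0.0217, 0.3683]
tool_rot: [-179.8, 28.9, 167.0]
force: [0.8, 0.7, -3.2]
grip_width: 0.0288
```

```bash
python3 - <<'E'
from h import *
a=now();print(np.round(a[:3,3],4));plan(a,tiltpose(.185),1)
c=cams()
m=np.hstack([cv2.resize(c["side"]["img"][80:220,170:290],(0,0),fx=3.3,fy=3.3)]+[cv2.resize(c["top"]["img"][85:225,200:320],(0,0),fx=3.3,fy=3.3)])
cv2.imwrite("pics/s9.png",m)
E
```

```text
[ 0.5274 -0.0217  0.3683]
1 x [0.45, 0.62, -0.24, -0.34, -1.13, -0.16] end err mm [-0.  0.  0.]
```

View pics/s9.png

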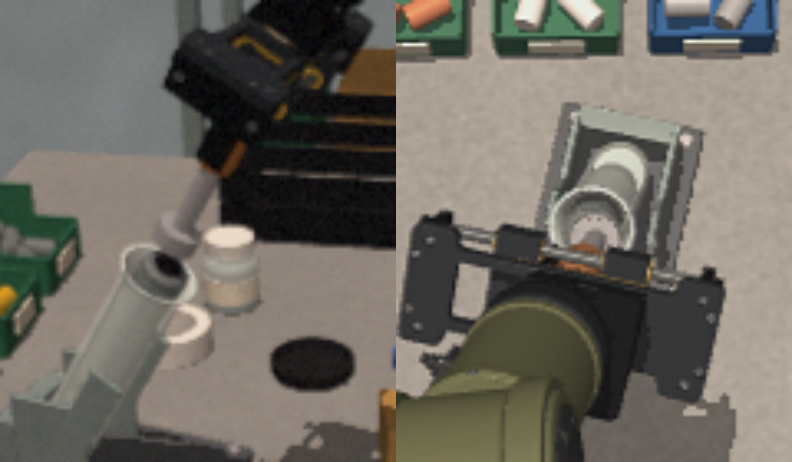

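Call:
drive_tool --pt "0.45 0.6 -0.25 -0.35 -1.15 -0.15 0" --pt "0 0 0 0 0 0 0" --pt "0 0 0 0 0 0 0"

```text
time_s: 19.17
tool_pos: [0.5235, -0.0123, 0.3704]
tool_rot: [179.9, 30.3, 167.4]
force: [0.1, -0.1, -2.6]
grip_width: 0.0288
```

```bash
python3 - <<'E'
from h import *
a=now();print(np.round(a[:3,3],4));plan(a,tiltpose(.185),1)
E
```

```text
[ 0.5235 -0.0123  0.3704]
1 x [0.04, -0.21, 0.22, 0.16, 0.25, 0.18] end err mm [0. 0. 0.]
```

Call:
drive_tool --pt "0.05 -0.2 0.6 0.15 0.25 0.2 0" --pt "0 0 0.6 0 0 0 0" --pt "0 0 0.6 0 0 0 0" --pt "0 0 0 0 0 0 0" --pt "0 0 0 0 0 0 0"

```text
time_s: 19.58
tool_pos: [0.5321, -0.017, 0.3538]
tool_rot: [180.0, 29.9, 167.1]
force: [-0.2, 0.7, -1.8]
grip_width: 0.029
```

```bash
python3 - <<'E'
from h import *
a=now();print(np.round(a[:3,3],4));plan(a,tiltpose(.168),1)
c=cams()
m=np.hstack([cv2.resize(c["side"]["img"][110:200,180:260],(0,0),fx=5,fy=5)]+[cv2.resize(c["top"]["img"][115:205,220:300],(0,0),fx=5,fy=5)])
cv2.imwrite("pics/s10.png",m)
E
```

```text
[ 0.5321 -0.017   0.3538]
1 x [0.03, 0.06, 0.02, -0.03, -0.08, -0.09] end err mm [-0.  0.  0.]
```

View pics/s10.png

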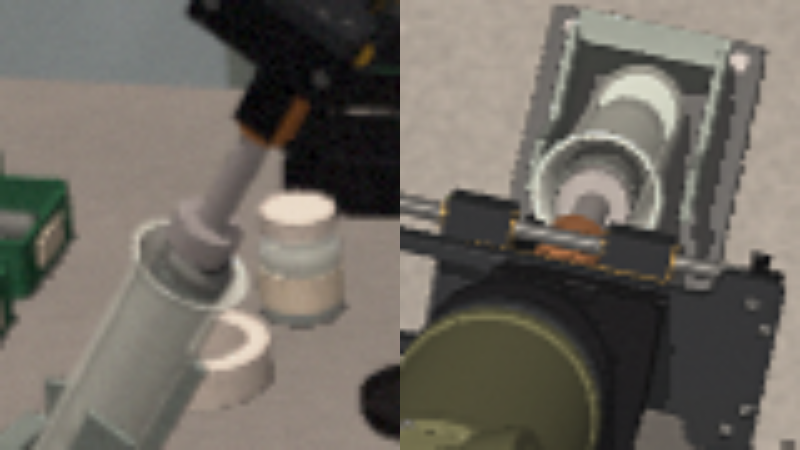

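The foot (side crop 205,230) is centred in the rim just above the short coupling. I'll push down the axis.

Call:
drive_tool --pt "0 0.05 0.4 0 0 0 0" --pt "0 0 0.4 0 0 0 0" --pt "0 0 0.4 0 0 0 0" --pt "0 0 0.4 0 0 0 0" --pt "0 0 0.4 0 0 0 0" --pt "0 0 0.4 0 0 0 0"

```text
time_s: 20.18
tool_pos: [0.5448, -0.0193, 0.3356]
tool_rot: [180.0, 30.2, 167.1]
force: [-2.9, -0.1, 5.0]
grip_width: 0.029
```

```bash
cat > st.py <<'E'
from h import *
from cell import env
o=env.get_obs();a=now();t=tiltpose(0);d=np.linalg.inv(t)@a
print("dist along",-d[2,3],"lat",np.round(d[:2,3],4),"F along",np.dot(o["force"],-t[:3,2]),"lat F",o["force"]@t[:3,0],o["force"]@t[:3,1],np.round(R.from_matrix(d[:3,:3]).as_rotvec(degrees=True),2))
E
python3 st.py
```

```text
dist along 0.14599947916991787 lat [-0.0023 -0.    ] F along 5.686286986605259 lat F -0.06658219333752458 -0.711305966682929 [ 0.01 -0.21  0.08]
```

Call:
drive_tool --pt "0.1 0 0.4 0 0.2 0 0" --pt "0 0 0.4 0 0 0 0" --pt "0 0 0.4 0 0 0 0" --pt "0 0 0.4 0 0 0 0" --pt "0 0 0.4 0 0 0 0" --pt "0 0 0.4 0 0 0 0" --pt "0 0 0.3 0 0 0 0"

```text
time_s: 20.77
tool_pos: [0.5572, -0.022, 0.3125]
tool_rot: [180.0, 30.1, 167.1]
force: [-6.8, 0.1, 8.6]
grip_width: 0.0288
```

```bash
python3 st.py
```

```text
dist along 0.11963582478450709 lat [-0.0018  0.0001] F along 10.822665062604848 lat F 1.446909175992774 -1.4152886881739422 [ 0.01 -0.07  0.09]
```

Call:
drive_tool --pt "0 0 0.2 0 0 0 0" --pt "0 0 0.2 0 0 0 0" --pt "0 0 0.2 0 0 0 0"

```text
time_s: 21.02
tool_pos: [0.5602, -0.0227, 0.3072]
tool_rot: [180.0, 30.1, 167.1]
force: [-4.9, 0.6, 7.6]
grip_width: 0.0286
```

```bash
python3 st.py
```

```text
dist along 0.11347319172520115 lat [-0.0018  0.0001] F along 8.989717257181395 lat F 0.45671079584541907 -0.4694603547682165 [ 0.   -0.07  0.09]
```

Still moving at friction level, so I'll keep going in small steps.

Call:
drive_tool --pt "0 0 0.2 0 0 0 0" --pt "0 0 0.2 0 0 0 0" --pt "0 0 0 0 0 0 0"

```text
time_s: 21.27
tool_pos: [0.5614, -0.0227, 0.3066]
tool_rot: [180.0, 30.1, 167.1]
force: [-22.3, 2.2, 24.0]
grip_width: 0.0289
```

```bash
python3 st.py
```

```text
dist along 0.11238460183564758 lat [-0.0025  0.0003] F along 31.894841156416245 lat F 7.313065866787843 -2.7649858268371075 [ 0.04 -0.08  0.08]
```

Call:
drive_tool --pt "0 0 0.1 0 0 0 0" --pt "0 0 0 0 0 0 0" --pt "0 0 0 0 0 0 0" --pt "0 0 0 0 0 0 0"

```text
time_s: 21.6
tool_pos: [0.5616, -0.0227, 0.3066]
tool_rot: [-180.0, 30.1, 167.1]
force: [-27.1, 2.7, 28.7]
grip_width: 0.0287
```

```bash
python3 st.py; python3 - <<'E'
from h import *
c=cams()
m=np.hstack([cv2.resize(c["side"]["img"][130:240,170:250],(0,0),fx=5,fy=5)]+[cv2.resize(c["top"]["img"][105:215,220:300],(0,0),fx=5,fy=5)])
cv2.imwrite("pics/s11.png",m)
E
```

```text
dist along 0.11234592572878908 lat [-0.0027  0.0004] F along 38.35293538678607 lat F 9.02170965483234 -3.345531562431653 [ 0.05 -0.11  0.08]
```

View pics/s11.png

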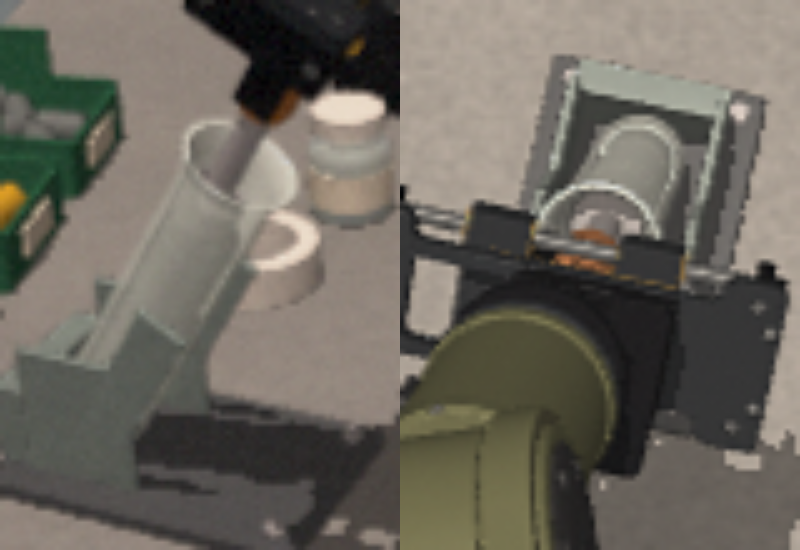

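The rod presses the stack against the stop: about 38 N, no further travel, and the foot about 47 mm inside. I'll withdraw along the axis.

Call:
drive_tool --pt "0 0 -0.7 0 0 0 0" --pt "0 0 -1 0 0 0 0" --pt "0 0 -1.5 0 0 0 0" --pt "0 0 -1.5 0 0 0 0" --pt "0 0 -1.5 0 0 0 0" --pt "0 0 -2 0 0 0 0" --pt "0 0 -2 0 0 0 0" --pt "0 0 -1 0 0 0 0" --pt "0 0 0 0 0 0 0"

```text
time_s: 22.45
tool_pos: [0.5154, -0.0093, 0.3985]
tool_rot: [-180.0, 29.6, 167.2]
force: [0.8, -0.3, -2.1]
grip_width: 0.029
```

```bash
python3 st.py; python3 - <<'E'
from h import *
a=now()
e=plan(a,T([.50,-.12,.40],[180,12,167.2]),sp=2.8)
e=plan(e,T([.522,-.247,.27],[180,0,167.2]),sp=2.8)
E
```

```text
dist along 0.21589432212053097 lat [-0.007   0.0032] F along -2.3002367613183705 lat F 0.30522362372810574 -0.09124749272530995 [0.03 0.42 0.04]
4 x [-0.24, -2.78, 0.06, -0.0, 4.39, -0.01] end err mm [0.2 0.1 0. ]
7 x [-0.48, -1.7, 1.93, -0.0, 1.72, -0.0] end err mm [-0.   0.1  0.2]
```

Call:
drive_tool --pt "-0.24 -2.78 0.05 0 4.4 0 0" --pt "-0.24 -2.78 0.05 0 4.4 0 0" --pt "-0.24 -2.78 0.05 0 4.4 0 0" --pt "-0.24 -2.78 0.05 0 4.4 0 0" --pt "-0.48 -1.7 1.93 0 1.72 0 0" --pt "-0.48 -1.7 1.93 0 1.72 0 0" --pt "-0.48 -1.7 1.93 0 1.72 0 0" --pt "-0.48 -1.7 1.93 0 1.72 0 0" --pt "-0.48 -1.7 1.93 0 1.72 0 0" --pt "-0.48 -1.7 1.93 0 1.72 0 0" --pt "-0.48 -1.7 1.93 0 1.72 0 0" --pt "0 0 0 0 0 0 0" --pt "0 0 0 0 0 0 0"

```text
time_s: 23.53
tool_pos: [0.5193, -0.2488, 0.2659]
tool_rot: [-179.9, -0.4, 166.9]
force: [-0.1, -0.7, -2.4]
grip_width: 0.0291
```

```bash
python3 - <<'E'
from h import *
a=now();plan(a,T([.522,-.247,.23],[180,0,167.2]),1)
c=cams()
m=np.hstack([cv2.resize(c["side"]["img"][80:230,160:300],(0,0),fx=2.8,fy=2.8)]+[cv2.resize(c["top"]["img"][105:255,230:370],(0,0),fx=2.8,fy=2.8)])
cv2.imwrite("pics/s12.png",m)
E
```

```text
1 x [-0.25, 0.24, 3.59, -0.06, -0.44, -0.28] end err mm [ 0. -0. -0.]
```

View pics/s12.png

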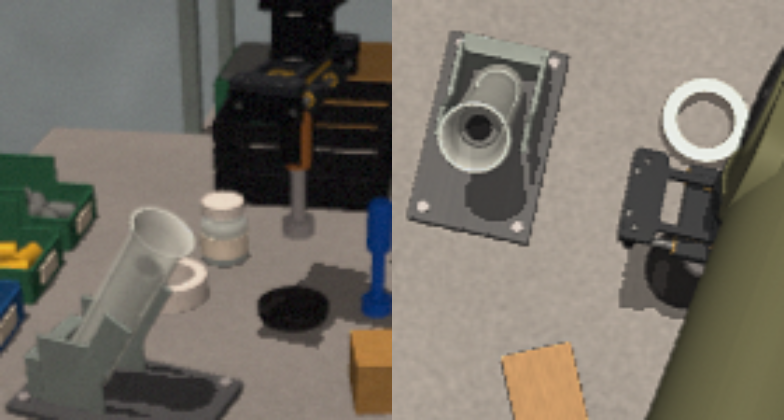

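The couplings stay down (short's top at top crop 480,127) and the rod hangs upright above the dish. I'll lower it.

Call:
drive_tool --pt "-0.2 0.2 1.5 0 -0.45 -0.3 0" --pt "0 0 2 0 0 0 0" --pt "0 0 2 0 0 0 0" --pt "0 0 1.5 0 0 0 0" --pt "0 0 1 0 0 0 0" --pt "0 0 0.5 0 0 0 0" --pt "0 0 0 0 0 0 0" --pt "0 0 0 0 0 0 0"

```text
time_s: 24.3
tool_pos: [0.5233, -0.2464, 0.1848]
tool_rot: [-179.9, 0.3, 167.4]
force: [0.6, -1.1, -2.3]
grip_width: 0.0294
```

```bash
python3 - <<'E'
from h import *
a=now();plan(a,T([.522,-.247,.165],[180,0,167.2]),1)
c=cams()
s=c["side"]["img"];t=c["top"]["img"]
cv2.imwrite("pics/s13.png",cv2.resize(s[110:210,220:320],(0,0),fx=5,fy=5))
X,g=tri(*[blob(i.max(2)<70,r)[0][1] for i,r in((s,(203,160,225,185)),(t,(248,135,275,165)))]) if blob(s.max(2)<70,(203,160,225,185)) else (0,0)
print(X,g); print(blob(t.max(2)<70,(248,135,275,165))[:2])
E
```

```text
1 x [0.12, -0.09, 1.98, -0.08, 0.34, 0.19] end err mm [ 0. -0.  0.]
0 0
[(70, (np.float64(260.49), np.float64(149.84)), (np.int64(256), np.int64(146), np.int64(10), np.int64(9))), (50, (np.float64(272.74), np.float64(157.7)), (np.int64(268), np.int64(146), np.int64(7), np.int64(19)))]
```

View pics/s13.png

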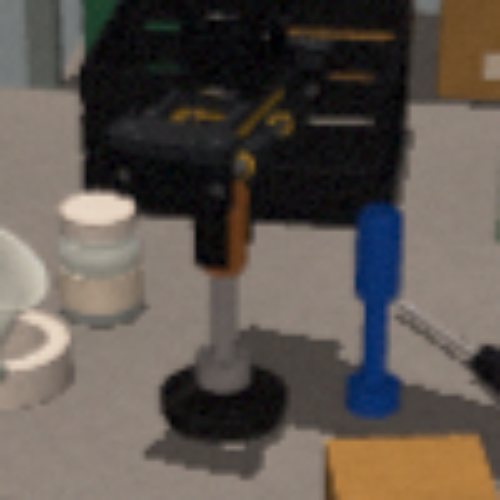

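Call:
drive_tool --pt "0.1 -0.1 0.7 0 0.3 0.2 0" --pt "0 0 0.6 0 0 0 0" --pt "0 0 0.3 0 0 0 0" --pt "0 0 0.2 0 0 0 0" --pt "0 0 0 0 0 0 0" --pt "0 0 0 0 0 0 0"

```text
time_s: 24.9
tool_pos: [0.5215, -0.2473, 0.1655]
tool_rot: [-179.9, -0.1, 167.2]
force: [0.4, -0.6, -3.2]
grip_width: 0.0288
```

```bash
python3 - <<'E'
from h import *
from cell import env
a=now();plan(a,T([.522,-.247,.165],[180,0,167.2]),1);print(env.get_obs()["force"],R.from_matrix(a[:3,:3]).as_euler("xyz",degrees=True))
for k in(.035,.045,.055):
    t=tiltpose(-k);print(k,proj("top",t[:3,3]),proj("top",t[:3,3]-[.0015*1,0,.0026]))
E
```

```text
1 x [-0.05, 0.04, 0.05, -0.08, -0.08, -0.04] end err mm [ 0.  -0.1  0. ]
[ 0.41048228 -0.60676902 -3.19649932] [-1.79919692e+02 -7.92029114e-02  1.67156849e+02]
0.035 [260.40673965 150.37520262] [260.42559999 151.21641617]
0.045 [260.87080808 149.4264951 ] [260.8885366  150.26259774]
0.055 [261.32709299 148.49369964] [261.34372482 149.32474384]
```

The short coupling's top reads about 45–50 mm deep, as required. I'll finish lowering the rod to contact.

Call:
drive_tool --pt "0 0 0.15 0 0 0 0" --pt "0 0 0.1 0 0 0 0" --pt "0 0 0 0 0 0 0"

```text
time_s: 25.15
tool_pos: [0.5219, -0.2475, 0.1649]
tool_rot: [-179.9, 0.0, 167.2]
force: [-1.9, 1.2, 5.1]
grip_width: 0.0287
```

Contact at the same TCP height as at pick-up (0.165), so the rod didn't slip in the grip. I'll let go and retreat upward.

Call:
drive_tool --pt "0 0 -0.1 0 0 0 0" --pt "0 0 0 0 0 0 0.5" --pt "0 0 0 0 0 0 0.6" --pt "0 0 0 0 0 0 0.8" --pt "0 0 0 0 0 0 1" --pt "0 0 0 0 0 0 1" --pt "0 0 0 0 0 0 1" --pt "0 0 0 0 0 0 1" --pt "0 0 0 0 0 0 1" --pt "0 0 0 0 0 0 1" --pt "0 0 -1 0 0 0 1" --pt "0 0 -2 0 0 0 1" --pt "0 0 -2.5 0 0 0 1" --pt "0 0 -2.5 0 0 0 1" --pt "0 0 -2.5 0 0 0 1" --pt "0 0 -2.5 0 0 0 1" --pt "0 0 0 0 0 0 1" --pt "0 0 0 0 0 0 1"

```text
time_s: 26.65
tool_pos: [0.5224, -0.2476, 0.2969]
tool_rot: [-179.9, 0.2, 167.2]
force: [0.4, -0.6, -1.3]
grip_width: 0.0868
```

```bash
python3 - <<'E'
from h import *
c=cams()
s=c["side"]["img"];t=c["top"]["img"];cv2.imwrite("pics/s14.png",s);cv2.imwrite("pics/t14.png",t)
hs=cv2.cvtColor(s,cv2.COLOR_BGR2HSV);os=(hs[...,0]<16)&(hs[...,1]>140)
print(blob(os,(245,135,285,190))[:2])
cv2.imwrite("pics/v14.png",np.hstack([cv2.resize(s[130:240,160:300],(0,0),fx=2.8,fy=2.8),cv2.resize(t[100:210,230:370],(0,0),fx=2.8,fy=2.8)]))
d=lambda a,b:np.abs(a.astype(int)-b).max(2)
s0=cv2.imread("pics/side0.png");m=d(s,s0)>45
print("changed",[b[:3] for b in blob(m,(100,130,345,360),15)])
E
```

```text
[(175, (np.float64(264.89), np.float64(159.62)), (np.int64(260), np.int64(150), np.int64(11), np.int64(21)))]
changed [(868, (np.float64(306.12), np.float64(191.93)), (np.int64(268), np.int64(174), np.int64(77), np.int64(38))), (588, (np.float64(259.33), np.float64(276.59)), (np.int64(250), np.int64(257), np.int64(21), np.int64(39))), (369, (np.float64(206.86), np.float64(299.05)), (np.int64(196), np.int64(284), np.int64(22), np.int64(27))), (100, (np.float64(265.49), np.float64(199.41)), (np.int64(251), np.int64(194), np.int64(27), np.int64(10))), (85, (np.float64(204.87), np.float64(283.51)), (np.int64(199), np.int64(280), np.int64(13), np.int64(9))), (55, (np.float64(269.31), np.float64(158.45)), (np.int64(264), np.int64(150), np.int64(8), np.int64(22))), (35, (np.float64(261.51), np.float64(160.17)), (np.int64(261), np.int64(151), np.int64(2), np.int64(19))), (18, (np.float64(295.83), np.float64(151.94)), (np.int64(293), np.int64(151), np.int64(7), np.int64(3)))]
```

View pics/v14.png

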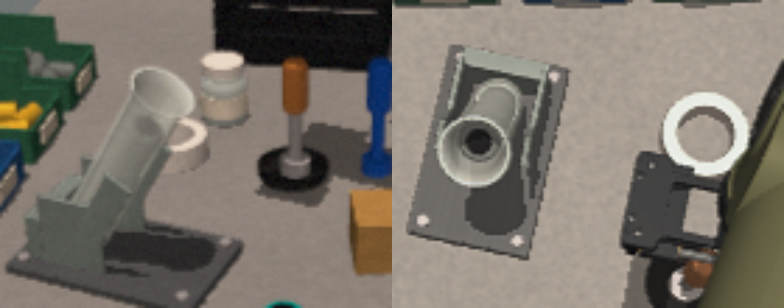

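View pics/s14.png

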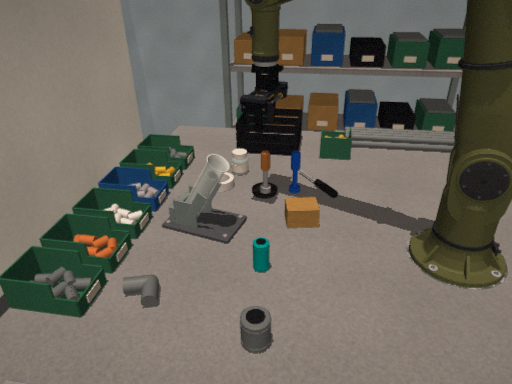

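The rod stands upright in its dish (265,160 to 265,187), the couplings are down in the tube, and the bystanders haven't moved. The only other changes are the arm's shadow and the emptied coupling spots. Handing in.

```bash
python3 - <<'E'
from cell import env
print(env.get_obs()["joint_velocities"].round(2));print(env.sign_off())
E
```

```text
[ 0.01  0.81 -0.09  1.07  0.06  0.05  0.02]
the job is handed in; nothing more can be done
None
```

The job is done and handed in at about 27 s of the 72 s allowed; no verdict was reported. I dropped the long and then the short coupling into the tube, pressed both down with the rod until the follower hit the bottom, and stood the rod back in its dish.

**Press:** the force rose from about 9 N while sliding to 32–38 N with no further travel. That is under the 40 N limit for the arm or gripper body.

**Final checks:**
- **Couplings:** the top view puts the short coupling's upper end about 45–50 mm inside the rim, against 45 mm nominal. I couldn't confirm it from the side view, because no dark mark showed through the tube wall there.
- **Rod:** it stands upright on the dish floor, a few millimetres from the dish centre. It touched down at the same tool height as at pick-up, so it had not slipped in the grip.
- **Bystanders:** comparing side views, the only other differences are the arm's shadow and the two empty coupling spots.

**Disagreements:**
- The rim measured 0.205 m high against 0.21 m in the text.
- The end of the press came about 2.6 mm deeper than expected from the mouth position I used, which is roughly the calibration error.
- A 35 N force reading during the fast retreat after dropping the long coupling was probably the arm's own acceleration; the next picture showed nothing disturbed.

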